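# Press down the scrap press and start it

### The job

Take the metal tamper by its handle and press the round sprung plate in the well of the scrap press squarely down until it bottoms out level, then stand the tamper upright in the middle of the round rubber mat. After that, lift the black guard flap on the press, tip the toggle switch beneath it fully over toward the well to start the press, and lower the guard fully shut again. Leave the other kitchen things where they are.

Things in the scene. Friction and masses are not known exactly. Their poses are not given: they have to be found in the camera images.
- scrap_press: The scrap press, a white box fixed to the worktop, 120 mm deep (its x) by 190 mm wide (its y) by 80 mm high. Origin at the centre of its underside; x points to its back, y to its left side, z up. On its top: the round well in the left half (its axis 45 mm to +y of the origin, inner diameter 80 mm, with a steel collar, outer diameter 89 mm, 4 mm proud of the top) and the guarded switch in the right half (47 mm to -y).
- press_plate: The round sprung aluminium plate in the well, diameter 72 mm. Origin at the centre of its upper face, z out of that face. Unpressed, its face lies 74 mm above the worktop, 6 mm below the top of the press; bottomed out, 52 mm above the worktop. It rocks by up to 0.15 rad on a ball seat (0.5 N m per rad) if it is pressed off centre or askew, and then takes the tilt of what presses it.
- follower (a joint): How far the plate is pressed down: 0 fully up, 0.022 m bottomed out. It takes about 11 N at first and 15 N at the bottom; its tight seal keeps it where it is left.
- tamper_mid (a point): Middle (half-way up, on the axis) of the tamper: a loose round steel tool of 0.25 kg that stands upright on its flat foot, z up its axis. 94 mm high; foot 54 mm across and 16 mm high; thin neck; straight handle 32 mm across from 44 to 88 mm above the foot's underside, so the handle's middle is 19 mm above this point.
- mat: The round black rubber mat, fixed, diameter 90 mm, 5 mm thick. Origin at the centre of its underside, on the worktop.
- guard (a joint): Opening angle of the guard, a black box-shaped flap over the toggle, 66 mm long (toward the front), 42 mm wide, 37 mm high: 0 shut, about 1.57 upright, 1.8 (leaning back) at its stop; when less than upright its front edge overhangs the toggle and gets in the way of a wide hand. Its stiff hinge keeps it where it is left (about 1 N at the bar moves it). Opening lifts its front edge up and toward the back of the press.
- guard_bar (a point): Centre of the guard's lift bar: a round bar, diameter 12 mm, 54 mm long, parallel to the press's y, across the front of the guard and standing off it, so that it can be taken by its two ends from above and turns between the fingers. When shut it is 112 mm above the worktop (32 mm over the top of the press), 78 mm in front of and 28 mm above the hinge axis. The bar overhangs the 42 mm wide flap by 6 mm at each end.
- guard_axis (a point): Middle of the guard's hinge axis, which is parallel to the press's y; 84 mm above the worktop, 30 mm to +x and 47 mm to -y of the press's origin.
- toggle (a joint): Angle of the toggle: 0 is off, leaning 0.42 rad away from the well (to the press's -y); 0.84 is on, leaning 0.42 rad toward the well (+y). It stays where it is left; about 1.5 N at 14 mm above the pivot moves it.
- toggle_tip (a point): Centre of the toggle's round end, 24 mm from its pivot; the steel bat is 6 mm thick, 8 mm at the end.
- toggle_pivot (a point): The toggle's pivot, 84 mm above the worktop, 12 mm to -x and 47 mm to -y of the press's origin; the toggle swings about the press's x direction.
- tamper: The tamper as a whole (see tamper_mid): origin at the centre of its foot's underside, 47 mm below that point.
- lemon: Bystander: a yellow lemon, 78x55x56 mm; origin at its underside. Leave it alone.
- tuna_tin: Bystander: a flat round tin, diameter 86, 40 mm high; origin at its underside. Leave it alone.
- garlic: Bystander: a head of garlic, about 60 mm; origin at its underside. Leave it alone.
- spice_a: Bystander: a spice jar with a black cap, diameter 45, 105 mm high; origin at its underside. Leave it alone.
- egg_timer: Bystander: a round egg timer, diameter 63, 67 mm high; origin at its underside. Leave it alone.
- coffee_mug: Bystander: a mug, 86 mm across and 120 mm with its handle, 88 mm high; origin at its underside. Leave it alone.
Mind the look-alikes: they are no part of the job. What is shaped like the tamper but blue is not meant.

How it is judged:
By the outcome, as a careful person would: the job done as asked, in the order asked, and still so for the second after the job is handed in, with the robot touching nothing.
It also fails if it takes over 72 s, if anything falls off the work surface, if the arm or the gripper's body presses on something with over 40 N, if the wrist force passes 120 N, or if a joint passes its speed limit or range.

### The arm

A 7-joint arm with a two-finger parallel gripper is mounted at the origin on a cart in front of the work surface, level with it; the furniture and walls round the work are solid. World frame = base frame: x ahead of the robot, y to its left, z up, the work surface at z = 0. Lengths are in m, angles in rad, forces in N, time in s.
With the tool pointing down it reaches from about 0.35 to 0.9 m from the base axis. Payload 19.9 kg.
Tool frame: the origin (TCP) lies between the finger pads; the fingertips stand 11 mm ahead of it and the grasp point (between the pads) lies 8 mm behind it; z points along the fingers, y is the line along which they close (so a half turn about z gives the same grasp; the last joint's range is limited). The gripper opens to 94 mm and grips with 3 to 60 N. Pads are 16 mm wide; open, the fingers measure 119 mm over their backs; the gripper's body (75 mm by 177 mm) begins 78 mm behind the grasp point.
Start: joints at [1.192, 0.417, -0.01, 1.614, 0.005, 1.111, -0.053], TCP at [0.207, -0.59, 0.216] pointing down, gripper open.
Joint ranges: [-2.81, 2.81], [-0.39, 2.02], [-1.27, 1.25], [0.06, 2.57], [-1.19, 4.33], [0.19, 2], [-2.82, 2.82]. Speed limits (rad/s): [1.89, 1.89, 2.39, 2.39, 3.01, 3.01, 3.01].

### API

Orientations are given as a unit quaternion [x, y, z, w].
In Python, from workcell import state, capture, camera_params, job_done gives the robot as it stands.
- The arm moves only by the tool apply_moves, never from a script. Its argument "moves" is a list of rows, each a list of 6 numbers: the shift along the tool's x, y, z in mm, then the turn, a rotation vector about the tool's x, y, z in rad. A call has exactly 8 rows; each row is the pose to reach, as a shift and turn from the pose commanded when the call began, along the tool's axes at that moment; what a row does not reach only later rows make up. A row lasts 1/8 s, in which the tool goes at most 62.5 mm and 10.7 degrees, less where a joint would pass 70% of its speed; a pose out of reach is approached as far as the arm can. A call with a gripper value outside its range is refused whole. "claw" is the finger opening in mm, from 0 to 94, set as the call begins (left out, the last holds). The fingers move at their own pace and stop on an object; "newtons" is the grip in N (left out, the last holds). Time passes only in rows, so rows that repeat a pose let the fingers close, or fill a call up. It gives the time, the measured TCP pose, the force, the opening and the grip force at its end, in the units of the state.
- state(): the state, without advancing time (a new reading comes with each control period).
- capture(name): name is "scene" or "side" or "wrist"; returns the picture (480x640x3 uint8, blue, green, red); there is no depth.
- camera_params(name): a dict with "fovy" (degrees; the focal length in pixels is half the picture's height over the tangent of half this angle, whatever the lens; pixels are square), "cx", "cy" (the principal point, pixels), "dist_coeffs" ([k1, k2, p1, p2, k3] as OpenCV has them; the pictures are not rectified), "rvec" (rotation vector, rad) and "tvec" (3), from world to camera coordinates, as OpenCV has them; the wrist camera has in their place "hand_eye" (4x4, takes a point from camera to tool coordinates, whose origin is the TCP and whose axes are the flange's). Camera axes: x right, y down, z forward; pixel columns grow to the right and rows downward; lengths in m; the calibration is good to about 2 mm. A picture is of the moment at which its call begins: read the wrist's pose just before it. camera_params takes no time and is no camera call.
- job_done(): hands the job in; it is judged then, once.
The state is a dict: "clock": time; "joints": joint angles; "qvel": joint speeds; "joint_torque": joint torques, N m; "tool_pos": TCP position; "ee_rot": TCP orientation; "wrist_force": force on the tool from outside, world axes, zero at the start; "ft_torque": the same for the moment, N m; "grip_width": finger opening in m; "gripper_force": force on a finger pad.
Only numpy, scipy, OpenCV 4.12 (cv2) and the standard library are available. Lean on these libraries where they do the work, as an engineer would, in place of code of your own. Each camera call takes 0.05 s, during which the arm holds its last target. There are 200 camera calls.

## Working session

There is one attempt and no reset: what is moved stays moved. The work goes in short steps, Python scripts to look and compute and a tool call to move; the robot and the scene stay as the last step left them, time stands still between calls to the robot, and variables do not carry over. Pictures are saved under pics/ and viewed, at most 10 in all, crops included, and the job is handed in when it is done.

Besides the shell and the picture viewer there is one more tool, called as a command line: name --pt "numbers of a row" for each row, then --argument value for the rest. apply_moves: Moves the arm, as the interface text tells. Its arguments: {"type":"object","properties":{"moves":{"type":"array","items":{"type":"array","items":{"type":"number"}}},"claw":{"type":"number"},"newtons":{"type":"number"}},"required":["moves"]}

```bash
mkdir -p pics; ls
python3 - <<'E'
from workcell import *
import cv2
s=state();print({k:s[k] for k in("clock","tool_pos","ee_rot","wrist_force","grip_width")})
for n in("scene","side","wrist"):
    im=capture(n);cv2.imwrite(f"pics/{n}0.png",im)
    p=camera_params(n);print(n,p)
E
```

```text
pics
{'clock': 0.0, 'tool_pos': array([ 0.2063971 , -0.58955193,  0.21580506]), 'ee_rot': array([ 9.85852170e-01,  1.67615977e-01, -1.55857745e-04, -5.99930904e-04]), 'wrist_force': array([-0.31119712, -0.53621704,  0.23670079]), 'grip_width': 0.09407391708387862}
scene {'fovy': 51.538541259180704, 'cx': 320.9628680393205, 'cy': 238.965355170448, 'dist_coeffs': array([-0.03924893,  0.        ,  0.        ,  0.        ,  0.        ]), 'rvec': array([ 0.84165879, -2.25081935,  1.41297179]), 'tvec': array([0.27217229, 0.29673255, 0.96168982])}
side {'fovy': 53.097244119062985, 'cx': 317.42658065043526, 'cy': 233.64137475016787, 'dist_coeffs': array([-0.03704757,  0.        ,  0.        ,  0.        ,  0.        ]), 'rvec': array([ 2.19164537, -0.64932843,  0.30249329]), 'tvec': array([-0.55978241,  0.15759406,  1.22079739])}
wrist {'fovy': 58.04768132059591, 'cx': 312.02505257624676, 'cy': 232.70430885454724, 'dist_coeffs': array([-0.02040245,  0.        ,  0.        ,  0.        ,  0.        ]), 'hand_eye': array([[ 1.30512806e-03, -9.60501363e-01, -2.78272221e-01,
         8.15497008e-02],
       [ 9.99998994e-01,  1.09914561e-03,  8.96229940e-04,
         2.98621015e-04],
       [-5.54968389e-04, -2.78273111e-01,  9.60501831e-01,
        -1.68898709e-01],
       [ 0.00000000e+00,  0.00000000e+00,  0.00000000e+00,
         1.00000000e+00]])}
```

View pics/scene0.png

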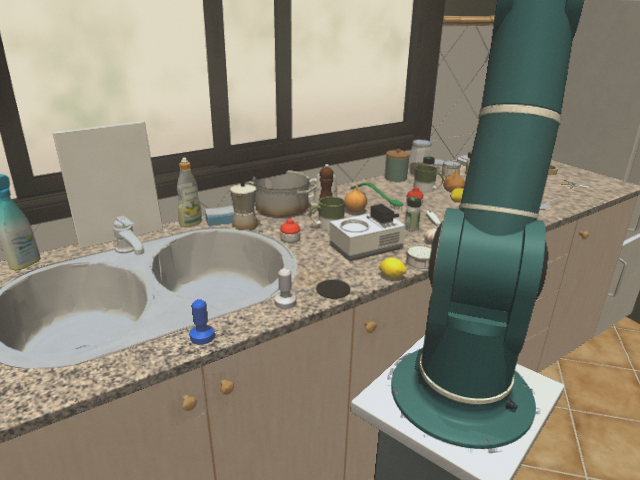

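View pics/side0.png

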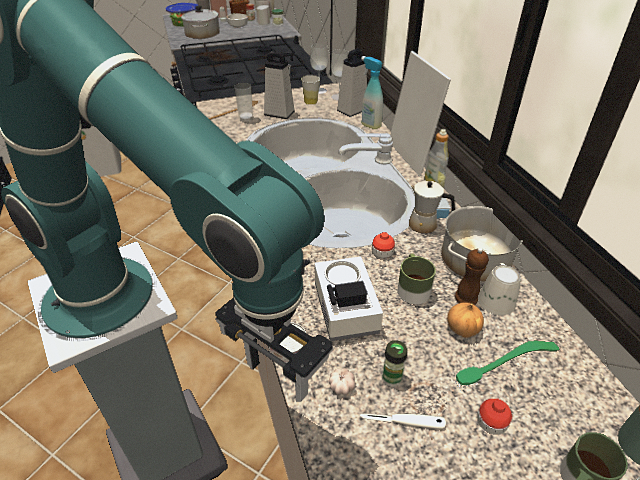

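Scene view: metal tamper at about (285,288), blue look-alike at (201,322), mat at (333,289), press at (366,232) with the well on its left and the black guard at (383,214). Tamper candidates are metal (285,288) and blue (201,322), plus the pepper mill (327,182) and moka pot (244,205). I choose the metal one. The side view shows the press at (347,295), with the guard nearer the camera; the tamper and mat are hidden behind the arm.

```bash
cat > h.py <<'E'
import numpy as np, cv2
from workcell import *
from scipy.spatial.transform import Rotation as R
def K(p):
    f=240/np.tan(np.radians(p["fovy"]/2)); return np.array([[f,0,p["cx"]],[0,f,p["cy"]],[0,0,1.]])
def ext(n,s=None):
    p=camera_params(n)
    if "rvec" in p:
        Rm=cv2.Rodrigues(p["rvec"])[0]; return p,Rm,np.array(p["tvec"])
    T=np.eye(4);T[:3,:3]=R.from_quat(s["ee_rot"]).as_matrix();T[:3,3]=s["tool_pos"]
    C=np.linalg.inv(T@p["hand_eye"]); return p,C[:3,:3],C[:3,3]
def ray(n,uv,s=None):
    p,Rm,t=ext(n,s); q=cv2.undistortPoints(np.array(uv,float).reshape(-1,1,2),K(p),p["dist_coeffs"]).reshape(-1,2)
    return -Rm.T@t, np.c_[q,np.ones(len(q))]@Rm
def plane(n,uv,z,s=None):
    o,d=ray(n,uv,s); return o+d*((z-o[2])/d[:,2])[:,None]
def proj(n,X,s=None):
    p,Rm,t=ext(n,s); return cv2.projectPoints(np.array(X,float).reshape(-1,1,3),cv2.Rodrigues(Rm)[0],t,K(p),p["dist_coeffs"])[0].reshape(-1,2)
E
python3 - <<'E'
from h import *
im=cv2.imread("pics/scene0.png")
print("tamper foot",plane("scene",[(285,302)],0.005),"top",plane("scene",[(285,270)],.094))
m=(im.max(2)<45).astype(np.uint8);m[:,:]*=1
n,l,st,c=cv2.connectedComponentsWithStats(m)
for i in range(1,n):
    x,y,w,h,a=st[i]
    if a>60 and 250<c[i][0]<430 and 180<c[i][1]<310: print(st[i],c[i],plane("scene",[c[i]],.005), plane("scene",[(x,c[i][1]),(x+w-1,c[i][1]),(c[i][0],y),(c[i][0],y+h-1)],.005).round(3).tolist())
cv2.imwrite("pics/crop1.png",cv2.resize(im[190:315,260:420],None,fx=5,fy=4.8,interpolation=cv2.INTER_CUBIC)[:600])
E
```

```text
tamper foot [[0.46835488 0.00671199 0.005     ]] top [[0.46941276 0.00363394 0.094     ]]
```

View pics/crop1.png

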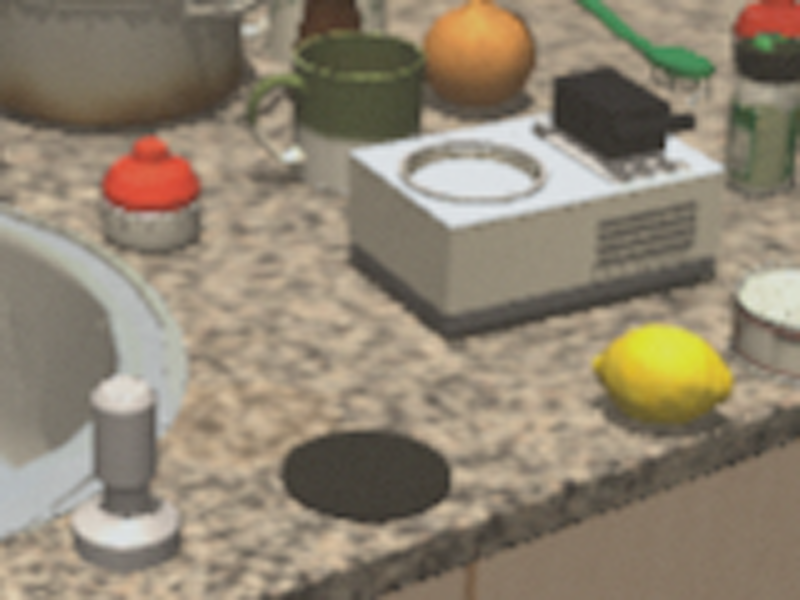

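Crop confirms: steel tamper with foot at crop (126,530), mat at (366,475), collar at (473,170), press top corners (350,155), (452,222), (720,170), guard open side and bar to the right-front at (670,120).

Run:
```python
from h import *
f=lambda *a:[(260+x/5,190+y/4.8) for x,y in a]
print("foot",plane("scene",f((126,520)),.016),"top",plane("scene",f((125,390)),.09))
print("mat",plane("scene",f((366,475),(282,475),(451,475),(366,431),(366,521)),.005))
print("well",plane("scene",f((473,170)),.084))
c=plane("scene",f((350,155),(452,222),(722,170)),.08);print("corners",c,np.linalg.norm(c[1]-c[0]),np.linalg.norm(c[2]-c[1]))
print("yaw",np.arctan2(*(c[0]-c[1])[[1,0]]),np.arctan2(*(c[1]-c[2])[[1,0]])-np.pi/2)
s=state();print(R.from_quat(s["ee_rot"]).as_matrix().round(3),s["tool_pos"])
```

```text
foot [[0.46754991 0.00659076 0.016     ]] top [[0.47013813 0.00297415 0.09      ]]
mat [[ 0.41821342 -0.11996251  0.005     ]
 [ 0.45048619 -0.09096161  0.005     ]
 [ 0.38546636 -0.14935966  0.005     ]
 [ 0.44732982 -0.15573257  0.005     ]
 [ 0.38964545 -0.08486761  0.005     ]]
well [[ 0.51385321 -0.3329376   0.084     ]]
corners [[ 0.58654386 -0.30843803  0.08      ]
 [ 0.48363524 -0.2734549   0.08      ]
 [ 0.41022688 -0.4399002   0.08      ]] 0.10869224604687011 0.18191433031849427
yaw -0.32768789010042254 -0.415374483358824
[[ 0.944  0.331 -0.   ]
 [ 0.331 -0.944  0.001]
 [-0.    -0.001 -1.   ]] [ 0.20647226 -0.58963909  0.21597625]
```

apply_moves --pt "30 -26 -6 0 0 0" --pt "80 -70 -20 0 0 0" --pt "135 -120 -30 0 0 0" --pt "190 -168 -34 0 0 0" --pt "245 -216 -34 0 0 0" --pt "295 -260 -34 0 0 0" --pt "330 -290 -34 0 0 0" --pt "344 -303 -34 0 0 0"

```text
clock: 1.15
tool_pos: [0.432, -0.1877, 0.2506]
ee_rot: [0.986, 0.168, 0.0, 0.0]
wrist_force: [0.1, -1.4, -1.0]
grip_width: 0.0939
gripper_force: 0.0
```

Run:
```python
from h import *
s=state();im=capture("wrist");cv2.imwrite("pics/w1.png",im);np.save("s1.npy",s,allow_pickle=True)
print(s["clock"],s["tool_pos"],R.from_quat(s["ee_rot"]).as_matrix().round(3),s["joints"].round(3))
```

```text
1.15 [ 0.43195486 -0.18774184  0.25056311] [[ 0.943  0.332  0.   ]
 [ 0.332 -0.943  0.   ]
 [ 0.     0.    -1.   ]] [ 0.639  0.116 -0.316  1.933  0.04   1.098 -0.926]
```

View pics/w1.png

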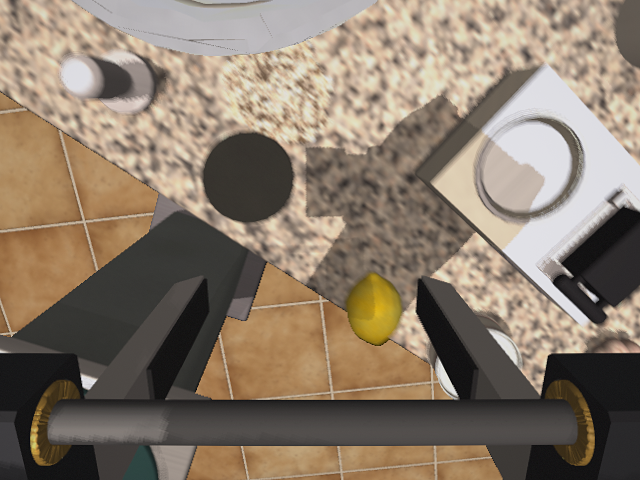

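Wrist view: tamper top at (82,76) with foot at about (130,82), mat at (248,176), collar at (529,166), guard bar at (579,299), press top corners (418,175), (545,66), (587,325).

Run:
```python
from h import *
im=cv2.imread("pics/w1.png");s=np.load("s1.npy",allow_pickle=True).item()
P=lambda uv,z:plane("wrist",uv,z,s)
def comp(m,uv):
    n,l,st,c=cv2.connectedComponentsWithStats(cv2.morphologyEx(m.astype(np.uint8),cv2.MORPH_OPEN,np.ones((5,5))))
    k=l==l[uv[1],uv[0]];cs,_=cv2.findContours(k.astype(np.uint8),0,1);return max(cs,key=len).reshape(-1,2)
def circ(X):
    A=np.c_[2*X[:,:2],np.ones(len(X))];a=np.linalg.lstsq(A,(X[:,:2]**2).sum(1),rcond=None)[0];return a[:2],2*np.sqrt(a[2]+a[0]**2+a[1]**2)
m=comp(im.max(2)<75,(248,176));print("mat",circ(P(m,.005)))
b=im.max(2)<60
g=comp(im.max(2)<55,(575,298));print("bar px",g.min(0),g.max(0),cv2.minAreaRect(g))
# tamper top: bright
t=comp(im.min(2)>150,(80,75));print("top px",cv2.minEnclosingCircle(t))
print("top",P([cv2.minEnclosingCircle(t)[0]],.092))
print("foot",P([(132,82),(155,80),(133,55),(130,111)],.016))
c=P([(418,175),(545,66),(587,325)],.08);print("corners",c,np.linalg.norm(c[1]-c[0]),np.linalg.norm(c[2]-c[0]))
print("yaw",np.arctan2(*(c[1]-c[0])[[1,0]]),np.arctan2(*(c[0]-c[2])[[1,0]])-np.pi/2)
h=P([(475,178),(584,154),(520,109),(529,222)],.084);print("collar",h,circ(h))
big=cv2.resize(np.hstack([im[20:140,40:180],im[90:210,450:600],]),None,fx=2.7,fy=2.7,interpolation=cv2.INTER_CUBIC)
big2=cv2.resize(im[200:340,530:640],None,fx=2.3,fy=2.3)
big=np.vstack([big,np.zeros((270,big.shape[1],3),np.uint8)]);big3=cv2.resize(im[230:330,530:640],None,fx=2.7,fy=2.7);big[324:594,:297]=big3;cv2.imwrite("pics/c2.png",big);print(big.shape)
```

```text
mat (array([ 0.42671817, -0.12466939]), np.float64(0.08547424701843055))
bar px [554 208] [639 322] ((611.2500610351562, 262.75006103515625), (70.71067810058594, 111.01576232910156), 45.0)
top px ((53.5, 64.0), 46.9708366394043)
top [[0.47644452 0.02334093 0.092     ]]
foot [[ 0.47691025 -0.00321151  0.016     ]
 [ 0.48527891 -0.0221698   0.016     ]
 [ 0.49914119  0.00111399  0.016     ]
 [ 0.45197808 -0.00718348  0.016     ]]
corners [[ 0.48880362 -0.25686483  0.08      ]
 [ 0.59519341 -0.31388184  0.08      ]
 [ 0.41723037 -0.45023721  0.08      ]] 0.12070512250304498 0.2061931251040522
yaw -0.4919733113676641 -0.35449576329690147
collar [[ 0.50183647 -0.29877825  0.084     ]
 [ 0.54733345 -0.37083775  0.084     ]
 [ 0.5605425  -0.30846036  0.084     ]
 [ 0.48417288 -0.35543628  0.084     ]] (array([ 0.52418636, -0.33493867]), np.float64(0.08761121953005283))
(594, 783, 3)
```

View pics/c2.png

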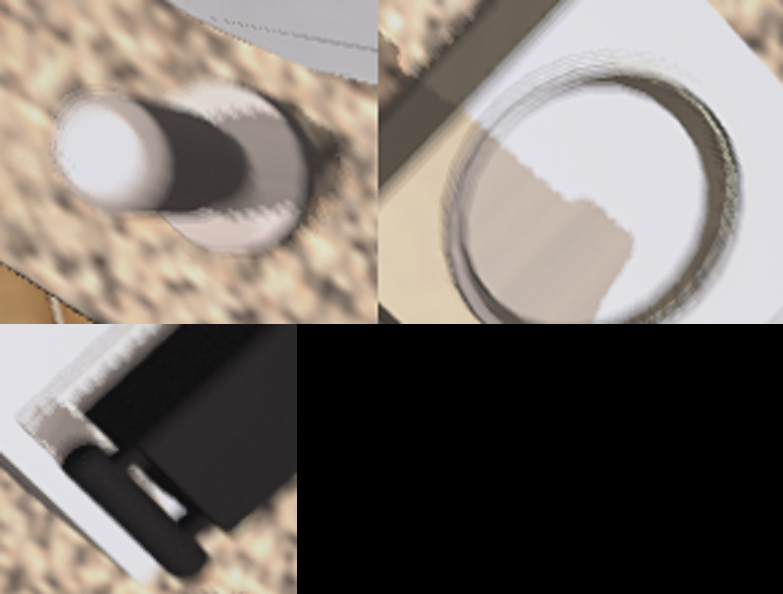

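apply_moves --pt "10 -17 5 0 0 0" --pt "30 -50 20 0 0 0" --pt "53 -88 35 0 0 0" --pt "75 -125 50 0 0 0" --pt "92 -152 65 0 0 0" --pt "100 -165 76 0 0 0" --pt "101 -167 80 0 0 0" --pt "101 -167 80 0 0 0"

```text
clock: 2.2
tool_pos: [0.471, 0.0002, 0.1704]
ee_rot: [0.986, 0.167, -0.0, -0.0]
wrist_force: [0.4, 0.0, 0.5]
grip_width: 0.0937
gripper_force: 0.0
```

Run:
```python
from h import *
s=np.load("s1.npy",allow_pickle=True).item()
P=lambda uv,z:plane("wrist",uv,z,s)
print("w1 top",P([(80.7,75.6)],.090),"foot",P([(126.3,82.2)],.014))
b=P([(556.7,278.5),(605.9,320.4),(580.7,299.6)],.112);print("bar",b,np.linalg.norm(b[0]-b[1]),np.arctan2(*(b[0]-b[1])[[1,0]])-np.pi/2)
s=state();im=capture("wrist");cv2.imwrite("pics/w2.png",im);np.save("s2.npy",s,allow_pickle=True);print(s["clock"],s["tool_pos"],s["wrist_force"])
print(proj("wrist",[(.472,.003,0.09),(.472,.003,.016)],s))
cv2.imwrite("pics/w2c.png",im[100:400,120:520])
```

```text
w1 top [[0.47487184 0.00417785 0.09      ]] foot [[0.47491191 0.00236455 0.014     ]]
bar [[ 0.45319239 -0.38046246  0.112     ]
 [ 0.43447281 -0.43539405  0.112     ]
 [ 0.44371696 -0.40705235  0.112     ]] 0.058033630660735344 -0.3284374380822135
2.2 [4.71029384e-01 1.79528887e-04 1.70386344e-01] [0.39989632 0.01576942 0.45215362]
[[307.27670239 244.51214491]
 [308.25091864 215.16541265]]
```

View pics/w2c.png

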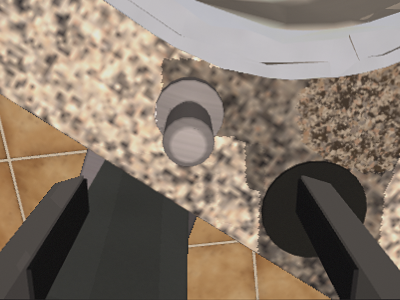

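Tamper handle top at crop (188,142) and foot (190,109), the metal one, between the fingers and about 3 mm ahead of the TCP.

apply_moves --pt "4 -2 10 0 0 0" --pt "4 -2 30 0 0 0" --pt "4 -2 55 0 0 0" --pt "4 -2 78 0 0 0" --pt "4 -2 97 0 0 0" --pt "4 -2 109 0 0 0" --pt "4 -2 112 0 0 0" --pt "4 -2 112 0 0 0"

```text
clock: 3.25
tool_pos: [0.4745, 0.004, 0.0587]
ee_rot: [0.986, 0.168, 0.0, 0.0]
wrist_force: [-0.2, 0.2, -0.4]
grip_width: 0.094
gripper_force: 0.0
```

apply_moves --pt "0 0 0 0 0 0" --pt "0 0 0 0 0 0" --pt "0 0 0 0 0 0" --pt "0 0 0 0 0 0" --pt "0 0 0 0 0 0" --pt "0 0 0 0 0 0" --pt "0 0 0 0 0 0" --pt "0 0 0 0 0 0" --claw 20 --newtons 45

```text
clock: 4.25
tool_pos: [0.4743, 0.004, 0.0584]
ee_rot: [0.986, 0.168, -0.0, -0.0]
wrist_force: [-0.7, -0.7, 0.3]
grip_width: 0.0313
gripper_force: 45.0
```

apply_moves --pt "0 0 -20 0 0 0" --pt "-5 14 -65 0 0 0.05" --pt "-20 55 -105 0 0 0.16" --pt "-40 108 -130 0 0 0.3" --pt "-62 165 -142 0 0 0.44" --pt "-84 220 -142 0 0 0.57" --pt "-102 270 -142 0 0 0.67" --pt "-111 299 -142 0 0 0.71"

```text
clock: 5.25
tool_pos: [0.4673, -0.3176, 0.2]
ee_rot: [0.982, -0.188, -0.0, 0.0]
wrist_force: [0.2, 0.3, -3.1]
grip_width: 0.0313
gripper_force: 45.0
```

apply_moves --pt "0 0 0 0 0 0" --pt "0 0 0 0 0 0" --pt "0 0 0 0 0 0" --pt "0 0 0 0 0 0" --pt "0 0 0 0 0 0" --pt "0 0 0 0 0 0" --pt "0 0 0 0 0 0" --pt "0 0 0 0 0 0"

```text
clock: 6.25
tool_pos: [0.4684, -0.3149, 0.2004]
ee_rot: [0.983, -0.186, -0.0, -0.0]
wrist_force: [0.4, 0.3, -3.2]
grip_width: 0.0315
gripper_force: 45.0
```

Run:
```python
from h import *
s=state();im=capture("wrist");cv2.imwrite("pics/w3.png",im);np.save("s3.npy",s,allow_pickle=True);print(s["clock"],s["tool_pos"],s["wrist_force"],s["grip_width"]);print(R.from_quat(s["ee_rot"]).as_matrix().round(4))
```

```text
6.25 [ 0.46836452 -0.3148849   0.20041046] [ 0.43428723  0.30175361 -3.19745094] 0.031475476488248215
[[ 9.311e-01 -3.647e-01 -1.000e-04]
 [-3.647e-01 -9.311e-01  1.000e-04]
 [-1.000e-04 -1.000e-04 -1.000e+00]]
```

View pics/w3.png

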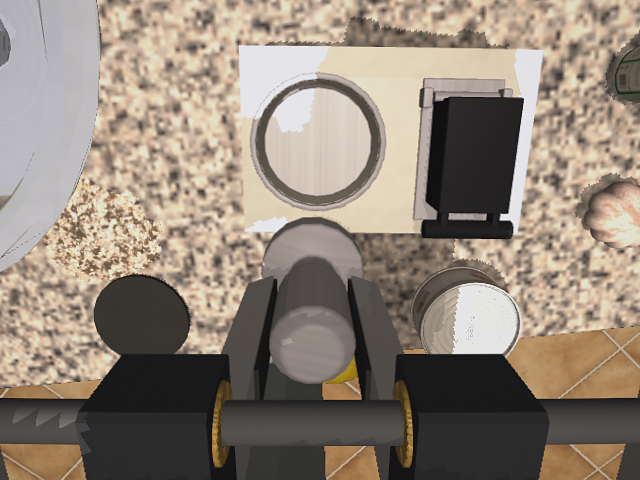

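Wrist view: collar centred at (318,140), guard bar (422–513, y 229), press top corners (239,45), (543,50), (244,233); tamper upright in the fingers, foot's far edge at (313,218), cap centre (313,343).

Run:
```python
from h import *
s=np.load("s3.npy",allow_pickle=True).item()
M=R.from_quat(s["ee_rot"]).as_matrix();t=s["tool_pos"]
P=lambda uv,z:plane("wrist",uv,z,s)
tool=lambda X:(X-t)@M
print("foot top edge/sides tool",tool(P([(313,218)],t[2]-.0424)),tool(P([(262,262),(364,262)],t[2]-.0424)).round(4).tolist())
print("cap tool",tool(P([(313,343)],t[2]-.0584+.090)),tool(P([(271,340),(356,340)],t[2]-.0584+.088)).round(4).tolist())
w=P([(250,140),(386,140),(318,72),(318,208)],.084);print("well outer",w.mean(0),np.linalg.norm(w[0]-w[1]),np.linalg.norm(w[2]-w[3]),tool(w).mean(0))
b=P([(422,228.5),(513,230)],.112);print("bar",b.mean(0),np.linalg.norm(b[1]-b[0]),tool(b).round(4).tolist())
c=P([(239,45),(543,50),(244,233)],.08);print("corners tool",tool(c).round(4).tolist())
d=c[1]-c[0];print("yaw",np.arctan2(-d[1],-d[0])-np.pi/2)
e=c[0]-c[2];print(np.arctan2(e[1],e[0]))
mt=P([(94,318),(190,318),(142,275),(142,362)],.005);print("mat",mt.mean(0),np.linalg.norm(mt[0]-mt[1]))
```

```text
foot top edge/sides tool [[0.02823336 0.00063119 0.04239697]] [[0.0047, -0.0258, 0.0424], [0.0047, 0.0271, 0.0424]]
cap tool [[ 0.0009046   0.00045547 -0.03160013]] [[0.0009, -0.0147, -0.0296], [0.001, 0.016, -0.0296]]
well outer [ 0.523411   -0.34077676  0.084     ] 0.08805224330755666 0.0866155290512979 [0.06071009 0.00404307 0.11640377]
bar [ 0.44201394 -0.40833518  0.112     ] 0.05682516394274987 [[0.01, 0.0682, 0.0884], [0.0091, 0.125, 0.0884]]
corners tool [[0.1193, -0.0453, 0.1204], [0.1172, 0.1447, 0.1204], [-0.0023, -0.0471, 0.1204]]
yaw -0.3841148223135038
-0.38876270420816056
mat [ 0.42578942 -0.12805497  0.005     ] 0.09020678326524681
```

apply_moves --pt "12 1 0 0 0 0" --pt "35 2.5 5 0 0 0" --pt "52 3.5 15 0 0 0.006" --pt "58.5 3.5 25 0 0 0.012" --pt "58.5 3.5 40 0 0 0.012" --pt "58.5 3.5 55 0 0 0.012" --pt "58.5 3.5 62 0 0 0.012" --pt "58.5 3.5 65 0 0 0.012" --newtons 60

```text
clock: 7.3
tool_pos: [0.5213, -0.3394, 0.1351]
ee_rot: [0.982, -0.191, -0.0, -0.0]
wrist_force: [-0.0, -0.1, -2.1]
grip_width: 0.0313
gripper_force: 60.0
```

apply_moves --pt "0 0 2 0 0 0" --pt "0 0 5 0 0 0" --pt "0 0 8 0 0 0" --pt "0 0 11 0 0 0" --pt "0 0 14 0 0 0" --pt "0 0 17 0 0 0" --pt "0 0 20 0 0 0" --pt "0 0 23 0 0 0"

```text
clock: 8.3
tool_pos: [0.522, -0.3398, 0.1136]
ee_rot: [0.982, -0.191, 0.001, 0.0]
wrist_force: [-2.8, 1.5, 11.4]
grip_width: 0.0312
gripper_force: 60.0
```

apply_moves --pt "0 0 1 0 0 0" --pt "0 0 2 0 0 0" --pt "0 0 3 0 0 0" --pt "0 0 4 0 0 0" --pt "0 0 5 0 0 0" --pt "0 0 5 0 0 0" --pt "0 0 5 0 0 0" --pt "0 0 5 0 0 0"

```text
clock: 9.3
tool_pos: [0.5224, -0.3399, 0.1099]
ee_rot: [0.982, -0.191, 0.001, 0.001]
wrist_force: [-6.4, 4.6, 27.0]
grip_width: 0.031
gripper_force: 60.0
```

apply_moves --pt "0 0 -8 0 0 0" --pt "0 0 -25 0 0 0" --pt "0 0 -50 0 0 0" --pt "-10 0 -75 0 0 0" --pt "-30 -8 -92 0 0 0" --pt "-48 -20 -97 0 0 0" --pt "-58 -28 -97 0 0 0" --pt "-60 -30 -97 0 0 0"

```text
clock: 10.3
tool_pos: [0.4772, -0.2887, 0.2047]
ee_rot: [0.982, -0.191, 0.0, 0.0]
wrist_force: [0.5, 0.0, -2.8]
grip_width: 0.0307
gripper_force: 60.0
```

Run:
```python
from h import *
s=state();im=capture("wrist");cv2.imwrite("pics/w4.png",im);np.save("s4.npy",s,allow_pickle=True);print(s["clock"],s["tool_pos"],s["wrist_force"],s["grip_width"],np.abs(s["qvel"]).max())
```

```text
10.3 [ 0.47724395 -0.2886787   0.20466597] [ 0.53043856  0.03153886 -2.79281305] 0.030688301440812055 0.025795732515623882
```

View pics/w4.png

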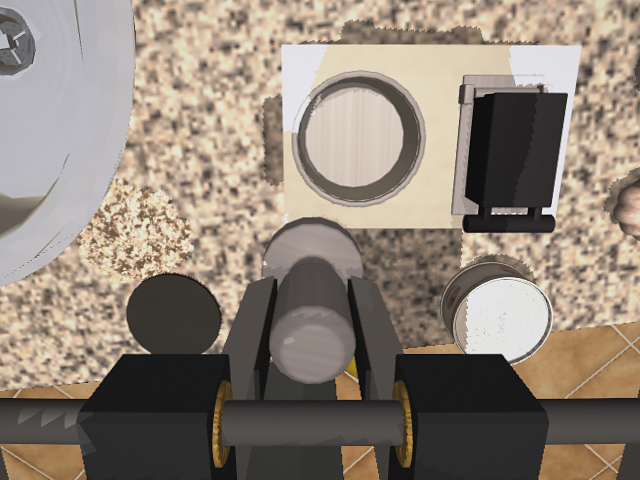

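Plate is visibly deep in the well, at (355,137), evenly shadowed; tamper unchanged in the grip; mat at (173,314); press unmoved.

Run:
```python
from h import *
s=np.load("s4.npy",allow_pickle=True).item();im=cv2.imread("pics/w4.png")
M=R.from_quat(s["ee_rot"]).as_matrix();t=s["tool_pos"]
P=lambda uv,z:plane("wrist",uv,z,s)
tool=lambda X:(X-t)@M
p=P([(305,137),(404,137),(354,89),(354,186)],.052);print("plate",p.mean(0),np.linalg.norm(p[0]-p[1]),np.linalg.norm(p[2]-p[3]))
w=P([(293,138),(426,138),(360,70),(360,207)],.084);print("well",w.mean(0))
m=(cv2.GaussianBlur(im,(5,5),0).max(2)<80).astype(np.uint8)
m[:,225:]=0
n,l,st,c=cv2.connectedComponentsWithStats(m);k=l[314,173];cs,_=cv2.findContours((l==k).astype(np.uint8),0,1)
X=P(max(cs,key=len).reshape(-1,2),.005);cc,r=cv2.minEnclosingCircle(X[:,:2].astype(np.float32));print("mat",cc,2*r,st[k])
T=np.array([*cc,t[2]]);print("mat tool",tool(T))
```

```text
plate [ 0.52176677 -0.34012179  0.052     ] 0.07214763709639829 0.06938635344610522
well [ 0.52248876 -0.34102473  0.084     ]
mat (0.3734971880912781, -0.03817456215620041) 0.29630908370018005 [    0   273   225   207 24745]
mat tool [-1.90160857e-01 -1.93273286e-01 -2.22187970e-05]
```

apply_moves --pt "-10 -12 0 0 0 0" --pt "-38 -45 0 0 0 0" --pt "-72 -87 5 0 0 0" --pt "-98 -118 25 0 0 0" --pt "-109 -131 55 0 0 0" --pt "-109 -131 90 0 0 0" --pt "-109 -131 115 0 0 0" --pt "-109 -131 130 0 0 0"

```text
clock: 11.35
tool_pos: [0.425, -0.1262, 0.0734]
ee_rot: [0.982, -0.191, -0.001, -0.0]
wrist_force: [0.4, -0.4, -2.5]
grip_width: 0.0313
gripper_force: 60.0
```

apply_moves --pt "0 0 2 0 0 0" --pt "0 0 4 0 0 0" --pt "0 0 6 0 0 0" --pt "0 0 8 0 0 0" --pt "0 0 9.5 0 0 0" --pt "0 0 10.5 0 0 0" --pt "0 0 11 0 0 0" --pt "0 0 11 0 0 0"

```text
clock: 12.35
tool_pos: [0.4255, -0.1268, 0.0635]
ee_rot: [0.982, -0.191, -0.0, -0.0]
wrist_force: [-0.1, -0.1, -2.8]
grip_width: 0.031
gripper_force: 60.0
```

apply_moves --pt "0 0 0.4 0 0 0" --pt "0 0 0.8 0 0 0" --pt "0 0 1.2 0 0 0" --pt "0 0 1.5 0 0 0" --pt "0 0 1.5 0 0 0" --pt "0 0 1.5 0 0 0" --pt "0 0 1.5 0 0 0" --pt "0 0 1.5 0 0 0"

```text
clock: 13.35
tool_pos: [0.4258, -0.1268, 0.0633]
ee_rot: [0.982, -0.191, 0.0, 0.0]
wrist_force: [-12.2, 3.4, 39.2]
grip_width: 0.0308
gripper_force: 60.0
```

apply_moves --pt "0 0 -0.5 0 0 0" --pt "0 0 -1 0 0 0" --pt "0 0 -1.3 0 0 0" --pt "0 0 -1.3 0 0 0" --pt "0 0 -1.3 0 0 0" --pt "0 0 -1.3 0 0 0" --pt "0 0 -1.3 0 0 0" --pt "0 0 -1.3 0 0 0"

```text
clock: 14.35
tool_pos: [0.4255, -0.1268, 0.0634]
ee_rot: [0.982, -0.191, 0.0, 0.0]
wrist_force: [-2.0, -0.2, 6.4]
grip_width: 0.0311
gripper_force: 60.0
```

apply_moves --pt "0 0 0 0 0 0" --pt "0 0 0 0 0 0" --pt "0 0 0 0 0 0" --pt "0 0 0 0 0 0" --pt "0 0 -4 0 0 0" --pt "0 0 -15 0 0 0" --pt "0 0 -35 0 0 0" --pt "0 0 -60 0 0 0" --claw 56

```text
clock: 15.35
tool_pos: [0.4253, -0.1267, 0.1244]
ee_rot: [0.982, -0.191, -0.0, -0.0]
wrist_force: [0.2, -0.1, 0.2]
grip_width: 0.0558
gripper_force: 0.0
```

apply_moves --pt "0 0 -30 0 0 0" --pt "8 10 -65 0 0 0" --pt "28 40 -90 0 0 0" --pt "52 75 -95 0 0 0" --pt "76 108 -95 0 0 0" --pt "94 134 -95 0 0 0" --pt "102 145 -95 0 0 0" --pt "102 145 -95 0 0 0" --claw 70

```text
clock: 16.35
tool_pos: [0.4654, -0.2993, 0.2184]
ee_rot: [0.981, -0.192, -0.0, -0.0]
wrist_force: [-0.3, 0.3, -1.5]
grip_width: 0.0699
gripper_force: 0.0
```

Run:
```python
from h import *
s=state();im=capture("wrist");cv2.imwrite("pics/w5.png",im);np.save("s5.npy",s,allow_pickle=True);print(s["clock"],s["tool_pos"],s["wrist_force"],s["grip_width"],np.abs(s["qvel"]).max())
```

```text
16.35 [ 0.4654277  -0.29934506  0.21840668] [-0.32867922  0.28275797 -1.46715571] 0.06990249435434742 0.024467129319726468
```

View pics/w5.png

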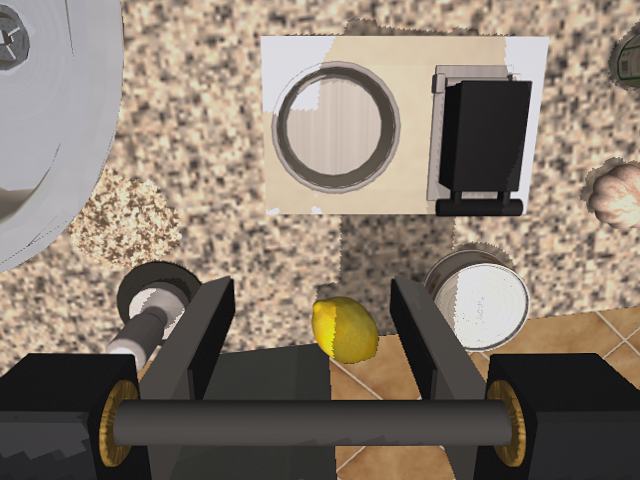

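Tamper stands on the mat (foot at about (163,306), mat left/top edges 116/261). Bar spans (436–524, 207); plate at (333,126); lemon and tin untouched.

Run:
```python
from h import *
s=np.load("s5.npy",allow_pickle=True).item();im=cv2.imread("pics/w5.png")
M=R.from_quat(s["ee_rot"]).as_matrix();t=s["tool_pos"]
P=lambda uv,z:plane("wrist",uv,z,s)
tool=lambda X:(X-t)@M
print("mat left/top edge tool",tool(P([(116,298),(155,261)],.005)).round(4).tolist(),"mat centre exp",tool(np.array([.4262,-.127,.005])).round(4), "foot left/top", tool(P([(129,305),(160,281)],.021)).round(4).tolist(),"foot exp",tool(np.array([.426,-.1275,.021])).round(4))
b=P([(436,207.5),(524,206.5)],.112);print("bar",b.mean(0),np.linalg.norm(b[1]-b[0]),tool(b).round(4).tolist())
c=P([(260,37),(549,37),(265,215)],.08);tc=tool(c);print("corners tool",tc.round(4).tolist());d=tc[1]-tc[0];print("rel yaw",np.arctan2(d[0],d[1]))
# pivot etc from corners
print(M.round(4).tolist())
```

```text
mat left/top edge tool [[-0.0948, -0.189, 0.2135], [-0.0568, -0.1472, 0.2135]] mat centre exp [-0.1011 -0.1449  0.2135] foot left/top [[-0.0945, -0.1698, 0.1975], [-0.0704, -0.1385, 0.1975]] foot exp [-0.1011 -0.1443  0.1975]
bar [ 0.44222534 -0.40865915  0.112     ] 0.057825268650896156 [[0.0192, 0.0811, 0.1064], [0.02, 0.139, 0.1064]]
corners tool [[0.1265, -0.0341, 0.1384], [0.1275, 0.1566, 0.1383], [0.0062, -0.0341, 0.1384]]
rel yaw 0.005161111523765919
[[0.9266, -0.3761, -0.0], [-0.3761, -0.9266, 0.0003], [-0.0001, -0.0003, -1.0]]
```

apply_moves --pt "3 15 0 0 0 0" --pt "9 50 10 0 0 0" --pt "15 85 25 0 0 0" --pt "19 106 45 0 0 0" --pt "19 109 70 0 0 0" --pt "19 109 92 0 0 0" --pt "19 109 106 0 0 0" --pt "19 109 112 0 0 0"

```text
clock: 17.4
tool_pos: [0.442, -0.4075, 0.1058]
ee_rot: [0.982, -0.191, -0.0, -0.0]
wrist_force: [0.3, 0.3, 0.6]
grip_width: 0.07
gripper_force: 0.0
```

apply_moves --pt "0 0 0 0 0 0" --pt "0 0 0 0 0 0" --pt "0 0 0 0 0 0" --pt "0 0 0 0 0 0" --pt "0 0 0 0 0 0" --pt "0 0 0 0 0 0" --pt "0 0 0 0 0 0" --pt "0 0 0 0 0 0" --claw 45 --newtons 15

```text
clock: 18.4
tool_pos: [0.4426, -0.4072, 0.1069]
ee_rot: [0.982, -0.191, 0.0, -0.0]
wrist_force: [0.3, 6.4, 5.4]
grip_width: 0.0541
gripper_force: 15.0
```

apply_moves --pt "3 -1 -8 0 0 0" --pt "12 -1 -22 0 0 0" --pt "23 -1 -34 0 0 0" --pt "36 -1 -44 0 0 0" --pt "51 -1 -50.5 0 0 0" --pt "67.5 -1 -54 0 0 0" --pt "80 -1 -55 0 0 0" --pt "84 -1 -54.7 0 0 0"

```text
clock: 19.4
tool_pos: [0.5217, -0.4389, 0.162]
ee_rot: [0.982, -0.191, 0.001, 0.0]
wrist_force: [-1.0, 1.9, 9.5]
grip_width: 0.0538
gripper_force: 15.0
```

apply_moves --pt "6 0 0.7 0 0 0" --pt "12 0 1.9 0 0 0" --pt "18 0 3.5 0 0 0" --pt "24 0 5.5 0 0 0" --pt "29 0 7.5 0 0 0" --pt "33 0 9.5 0 0 0" --pt "35 0 11 0 0 0" --pt "35 0 11 0 0 0"

```text
clock: 20.4
tool_pos: [0.554, -0.452, 0.1508]
ee_rot: [0.982, -0.191, 0.001, 0.0]
wrist_force: [2.6, -0.7, 5.9]
grip_width: 0.0538
gripper_force: 15.0
```

apply_moves --pt "0 0 0 0 0 0" --pt "0 0 0 0 0 0" --pt "0 0 0 0 0 0" --pt "0 0 -6 0 0 0" --pt "0 0 -20 0 0 0" --pt "-6 0 -40 0 0 0" --pt "-20 5 -55 0 0 0" --pt "-45 14 -60 0 0 0" --claw 74

```text
clock: 21.4
tool_pos: [0.5053, -0.4475, 0.2119]
ee_rot: [0.982, -0.191, 0.001, 0.0]
wrist_force: [0.0, -1.2, -0.4]
grip_width: 0.0741
gripper_force: 0.0
```

apply_moves --pt "-10 5 0 0 0 0" --pt "-28 14 0 0 0 0" --pt "-38 22 0 0 0 0" --pt "-38 23 10 0 0 0" --pt "-38 23 25 0 0 0" --pt "-38 23 45 0 0 0" --pt "-38 23 60 0 0 0" --pt "-38 23 70 0 0 0" --claw 0

```text
clock: 22.4
tool_pos: [0.4619, -0.4541, 0.1384]
ee_rot: [0.982, -0.191, -0.001, -0.0]
wrist_force: [-0.2, -0.7, 0.3]
grip_width: 0.0006
gripper_force: 0.0
```

Run:
```python
from h import *
s=state();im=capture("wrist");cv2.imwrite("pics/w6.png",im);np.save("s6.npy",s,allow_pickle=True);print(s["clock"],s["tool_pos"],s["wrist_force"],s["grip_width"])
for th in (-.42,.42):
  pass
yh=np.array([.376,.927,0]);piv=np.array([.4426,-.4072,0])+.036*np.array([.927,-.376,0]);piv[2]=.084
tips=[piv+.024*(np.sin(a)*yh+np.cos(a)*np.array([0,0,1])) for a in(-.42,.42)]
print(piv,proj("wrist",[piv]+tips,s).round(0).tolist())
sd=capture("side");cv2.imwrite("pics/sd6.png",sd);print(proj("side",[piv]+tips).round(0).tolist())
```

```text
22.4 [ 0.46189705 -0.45414421  0.13836377] [-0.20056141 -0.67901328  0.31964738] 0.0006317261916186699
[ 0.475972 -0.420736  0.084   ] [[246.0, 262.0], [259.0, 277.0], [220.0, 277.0]]
[[347.0, 301.0], [349.0, 297.0], [347.0, 291.0]]
```

apply_moves --pt "0 0 10 0 0 0" --pt "0 0 22 0 0 0" --pt "0 0 30 0 0 0" --pt "0 0 33 0 0 0" --pt "0 -5 33 0 0 0" --pt "0 -11 33 0 0 0" --pt "0 -17 33 0 0 0" --pt "0 -22 33 0 0 0"

```text
clock: 23.5
tool_pos: [0.4706, -0.4338, 0.1073]
ee_rot: [0.982, -0.191, 0.0, 0.0]
wrist_force: [-1.0, -1.3, 2.0]
grip_width: 0.0004
gripper_force: 0.8
```

apply_moves --pt "0 -1 0 0 0 0" --pt "0 -2 0 0 0 0" --pt "0 -3 0 0 0 0" --pt "0 -4 0 0 0 0" --pt "0 -4 0 0 0 0" --pt "0 -4 0 0 0 0" --pt "0 -4 0 0 0 0" --pt "0 -4 0 0 0 0"

```text
clock: 24.5
tool_pos: [0.4717, -0.4304, 0.1069]
ee_rot: [0.982, -0.191, -0.0, -0.0]
wrist_force: [-0.1, -1.5, 0.0]
grip_width: 0.0003
gripper_force: 0.2
```

apply_moves --pt "0 -0.5 0 0 0 0" --pt "0 -1 0 0 0 0" --pt "0 -1.5 0 0 0 0" --pt "0 -2 0 0 0 0" --pt "0 -2.5 0 0 0 0" --pt "0 -3 0 0 0 0" --pt "0 -3 0 0 0 0" --pt "0 -3 0 0 0 0"

```text
clock: 25.5
tool_pos: [0.4729, -0.4276, 0.1069]
ee_rot: [0.982, -0.191, -0.0, -0.0]
wrist_force: [-0.6, -1.0, -1.1]
grip_width: 0.0004
gripper_force: 0.3
```

apply_moves --pt "0 -0.5 0 0 0 0" --pt "0 -1 0 0 0 0" --pt "0 -1.5 0 0 0 0" --pt "0 -2 0 0 0 0" --pt "0 -2.5 0 0 0 0" --pt "0 -3 0 0 0 0" --pt "0 -3 0 0 0 0" --pt "0 -3 0 0 0 0"

```text
clock: 26.5
tool_pos: [0.4734, -0.4259, 0.107]
ee_rot: [0.981, -0.192, -0.0, 0.001]
wrist_force: [-1.8, -7.7, -1.6]
grip_width: 0.0
gripper_force: 3.1
```

apply_moves --pt "0 8 0 0 0 0" --pt "0 16 -4 0 0 0" --pt "0 16 -20 0 0 0" --pt "0 16 -45 0 0 0" --pt "-10 10 -70 0 0 0" --pt "-25 0 -88 0 0 0" --pt "-38 -8 -95 0 0 0" --pt "-40 -10 -95 0 0 0" --claw 74

```text
clock: 27.5
tool_pos: [0.4406, -0.4, 0.2027]
ee_rot: [0.982, -0.191, 0.0, 0.0]
wrist_force: [-0.1, 0.3, 0.2]
grip_width: 0.0736
gripper_force: 0.0
```

Run:
```python
from h import *
s=state();im=capture("wrist");cv2.imwrite("pics/w7.png",im);np.save("s7.npy",s,allow_pickle=True);print(s["clock"],s["tool_pos"],s["wrist_force"],s["grip_width"])
yh=np.array([.376,.927,0]);piv=np.array([.476,-.4207,.084])
tips=[piv+.024*(np.sin(a)*yh+np.cos(a)*np.array([0,0,1])) for a in(-.42,.42)]
q=proj("wrist",[piv]+tips,s);print(q.round(1).tolist())
x,y=q[0].astype(int);sc=capture("scene");cv2.imwrite("pics/sc7.png",sc)
a=cv2.resize(im[max(0,y-75):y+75,x-75:x+75],(400,400),interpolation=cv2.INTER_CUBIC);b=cv2.resize(im,(400,300))
c=cv2.resize(sc[190:315,260:420],(384,300))
o=np.zeros((600,800,3),np.uint8);o[:400,:400]=a;o[:300,400:]=b;o[300:,416:]=c;cv2.imwrite("pics/v10.png",o);print(x-75,max(0,y-75))
```

```text
27.5 [ 0.44056839 -0.40003313  0.20269541] [-0.14922755  0.34401934  0.1751949 ] 0.07359497184652107
[[320.5, 172.0], [337.1, 177.1], [305.3, 177.0]]
245 97
```

View pics/v10.png

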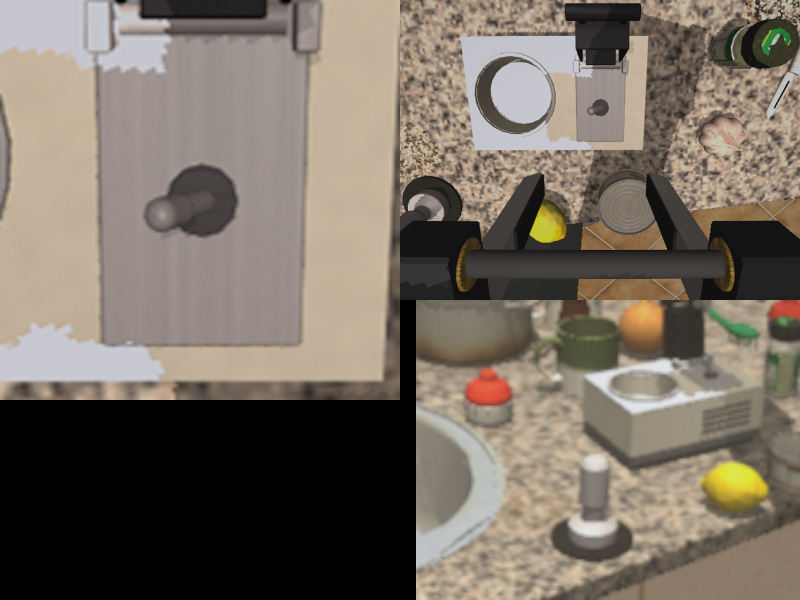

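The toggle tip is at wrist pixel (306,177), matching the predicted ON position (305,177). The guard is open, the tamper stands centred on the mat, and the plate is down. Next I regrip the bar and close the guard.

apply_moves --pt "15 1 -5 0 0 0" --pt "45 3 -10 0 0 0" --pt "80 5 -10 0 0 0" --pt "110 5.7 -8 0 0 0" --pt "124.5 5.7 5 0 0 0" --pt "124.5 5.7 25 0 0 0" --pt "124.5 5.7 42 0 0 0" --pt "124.5 5.7 52 0 0 0"

```text
clock: 28.6
tool_pos: [0.5528, -0.4523, 0.1484]
ee_rot: [0.981, -0.192, -0.001, -0.0]
wrist_force: [0.3, 0.5, 0.8]
grip_width: 0.0743
gripper_force: 0.0
```

apply_moves --pt "0 0 0 0 0 0" --pt "0 0 0 0 0 0" --pt "0 0 0 0 0 0" --pt "0 0 0 0 0 0" --pt "0 0 0 0 0 0" --pt "0 0 0 0 0 0" --pt "0 0 0 0 0 0" --pt "0 0 0 0 0 0" --claw 45 --newtons 15

```text
clock: 29.6
tool_pos: [0.5547, -0.4524, 0.1506]
ee_rot: [0.982, -0.191, 0.001, 0.0]
wrist_force: [3.8, 3.4, 6.6]
grip_width: 0.0536
gripper_force: 15.0
```

apply_moves --pt "-5 0 -2 0 0 0" --pt "-15 0 -7 0 0 0" --pt "-27 0 -10 0 0 0" --pt "-39 0 -11 0 0 0" --pt "-51.5 0 -10.5 0 0 0" --pt "-63.5 0 -8 0 0 0" --pt "-75 0 -4 0 0 0" --pt "-82.5 0 0 0 0 0"

```text
clock: 30.6
tool_pos: [0.4768, -0.421, 0.15]
ee_rot: [0.982, -0.191, 0.0, -0.0]
wrist_force: [3.6, 4.3, 0.3]
grip_width: 0.0539
gripper_force: 15.0
```

apply_moves --pt "-10 0 7 0 0 0" --pt "-19 0 15.5 0 0 0" --pt "-27 0 25 0 0 0" --pt "-32.5 0 34.5 0 0 0" --pt "-36 0 42 0 0 0" --pt "-36.5 0 44 0 0 0" --pt "-36.5 0 45 0 0 0" --pt "-36.5 0 45 0 0 0"

```text
clock: 31.6
tool_pos: [0.4425, -0.4071, 0.105]
ee_rot: [0.982, -0.191, -0.001, -0.0]
wrist_force: [-2.9, 7.5, 6.2]
grip_width: 0.0539
gripper_force: 15.0
```

apply_moves --pt "0 0 0 0 0 0" --pt "0 0 0 0 0 0" --pt "0 0 0 0 0 0" --pt "0 0 0 0 0 0" --pt "0 0 -5 0 0 0" --pt "0 0 -18 0 0 0" --pt "0 0 -36 0 0 0" --pt "0 0 -48 0 0 0" --claw 72

```text
clock: 32.6
tool_pos: [0.444, -0.4082, 0.1548]
ee_rot: [0.982, -0.191, 0.001, 0.0]
wrist_force: [-0.7, -0.1, -0.5]
grip_width: 0.072
gripper_force: 0.0
```

apply_moves --pt "0 0 0 0 0 0" --pt "0 0 0 0 0 0" --pt "0 0 0 0 0 0" --pt "0 0 0 0 0 0" --pt "0 0 5 0 0 0" --pt "0 0 10 0 0 0" --pt "0 0 15 0 0 0" --pt "0 0 20 0 0 0" --claw 0

```text
clock: 33.6
tool_pos: [0.4436, -0.4079, 0.1324]
ee_rot: [0.982, -0.191, -0.0, -0.0]
wrist_force: [0.1, 0.3, -0.9]
grip_width: 0.0005
gripper_force: 0.0
```

apply_moves --pt "0 0 1 0 0 0" --pt "0 0 2 0 0 0" --pt "0 0 3 0 0 0" --pt "0 0 4 0 0 0" --pt "0 0 4 0 0 0" --pt "0 0 4 0 0 0" --pt "0 0 4 0 0 0" --pt "0 0 4 0 0 0"

```text
clock: 34.6
tool_pos: [0.4437, -0.4079, 0.129]
ee_rot: [0.982, -0.191, 0.0, 0.0]
wrist_force: [-0.3, -0.3, 4.2]
grip_width: 0.0006
gripper_force: 2.2
```

apply_moves --pt "0 0 0.5 0 0 0" --pt "0 0 1 0 0 0" --pt "0 0 1 0 0 0" --pt "0 0 1 0 0 0" --pt "0 0 1 0 0 0" --pt "0 0 1 0 0 0" --pt "0 0 1 0 0 0" --pt "0 0 1 0 0 0"

```text
clock: 35.6
tool_pos: [0.4438, -0.408, 0.1286]
ee_rot: [0.982, -0.191, 0.0, 0.0]
wrist_force: [-3.0, 3.5, 13.1]
grip_width: 0.0007
gripper_force: 6.5
```

apply_moves --pt "0 0 -3 0 0 0" --pt "0 0 -15 0 0 0" --pt "0 0 -40 0 0 0" --pt "-10 0 -65 0 0 0" --pt "-25 -10 -85 0 0 0" --pt "-35 -20 -90 0 0 0" --pt "-35 -25 -90 0 0 0" --pt "-35 -25 -90 0 0 0"

```text
clock: 36.6
tool_pos: [0.4209, -0.3712, 0.2173]
ee_rot: [0.982, -0.191, -0.0, -0.0]
wrist_force: [-0.3, 0.4, -0.5]
grip_width: 0.0005
gripper_force: 0.0
```

Run:
```python
from h import *
s=state();im=capture("wrist");sc=capture("scene")
print(s["clock"],s["tool_pos"],s["wrist_force"])
X=np.array([.442,-.4085,.112]);x=np.array([.927,-.376,0]);up=np.array([0,0,1.]);h=X+.078*x-.028*up
for th in (0,.05,.1):
    a=np.radians(160.25)-th;print(th,proj("wrist",[h+.0829*(np.cos(a)*x+np.sin(a)*up)],s).round(1))
m=(im.max(2)<45).astype(np.uint8);q=proj("wrist",[X],s)[0].astype(int);print("dark rows at bar end",[(c,np.flatnonzero(m[:260,c])[[0,-1]].tolist() if m[:260,c].any() else None) for c in (q[0]-38,q[0]-30,q[0],q[0]+30,q[0]+38)])
o=cv2.imread("pics/sc7.png");d=cv2.absdiff(o,sc).max(2)
print("tamper region change",d[262:310,265:352].mean())
```

```text
36.6 [ 0.42086731 -0.37119673  0.21729759] [-0.30947487  0.40130746 -0.5185669 ]
0 [[353.4 185.8]]
0.05 [[354.1 184.5]]
0.1 [[354.7 182.8]]
dark rows at bar end [(np.int64(315), [178, 194]), (np.int64(323), [54, 194]), (np.int64(353), [54, 194]), (np.int64(383), [54, 194]), (np.int64(391), [54, 194])]
tamper region change 1.83022030651341
```

```bash
python3 -c "from workcell import *;print(job_done())"
```

```text
the job is handed in; nothing more can be done
None
```

I handed the job in at about 37 s of the 72 s allowed: the plate is bottomed out, the tamper stands upright in the middle of the mat, the toggle is fully over toward the well, and the guard is pressed shut; the verdict was not returned.

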